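# Pack the soldering boards to the gauge and close the case

### The job

Stack soldering boards flat on one another in the middle of the open case, setting down only as many and such ones as bring the top of the stack as near as possible to the height of the red pointer on the case's end; leave any board not needed outside. Then lower the lid gently by hand all the way shut, without letting it fall. Do not move the pointer, do not drop the boards, and leave the other things on the bench where they are.

Things in the scene. Friction and masses are not known exactly. Their poses are not given: they have to be found in the camera images.
- case_in (a point): centre of the inner floor of the wooden case, 6 mm above the table; the case is fixed. x axis points from the case's front (near the robot) to the hinge side, y along the case's 160 mm width, z up. Outside 160 (x) x 160 (y) x 64 mm tall; inside 150 (x) x 150 (y) x 58 deep; front and back walls wood, end walls clear plastic, all 5 mm thick
- lid (a joint): angle of the case's lid, rad: 0 shut, grows as it opens, about 1.57 upright, at most 2.0. The hinge is on the case's far (+x) rim. The 0.3 kg lid (160 mm deep, 160 wide, 8 thick, clear with a wooden frame) stays where it is left while above about 1.0 rad, but lower down its weight beats the hinge's friction (about 0.15 N m) and it falls
- lid_hinge (a point): middle of the lid's hinge line, 64.5 mm above the table, 80 mm to +x of the case's centre; the hinge line runs along the case's y
- lid_bar (a point): middle of the lid's pull bar: a round brass bar 10 mm thick, 110 mm long along the case's y, held by two end arms 40 mm beyond the lid's free edge, 200 mm from the hinge line (and 4 mm to the lid's outer side of the plane through the hinge). With the lid shut it lies 40 mm in front of the case, 68.5 mm above the table; the gap between bar and case is 35 mm
- pointer (a joint): height setting of the red pointer, m: 0 to 0.016, grows upward; 0 means 34 mm above the case's inner floor. It holds by friction (6 N) and is preset: leave it
- mark (a point): the mark: centre of the top face of the red pointer, a flat red plate 36 x 26 x 5 mm that sticks out from the steel gauge strip on the outside of the case's +y end (101 mm from the case's centre). The height of this face is the height wanted for the top of the stack
- board14: black soldering board, 110 mm (own x) x 46 mm (own y) x 14 mm thick, rigid, under 0.25 kg; lies flat on the table; origin at the centre of its underside
- board21: white soldering board, 110 mm (own x) x 46 mm (own y) x 21 mm thick, rigid, under 0.25 kg; lies flat on the table; origin at the centre of its underside
- board28: terracotta (red-brown) soldering board, 110 mm (own x) x 46 mm (own y) x 28 mm thick, rigid, under 0.25 kg; lies flat on the table; origin at the centre of its underside
- board14_top (a point): centre of the top face of the black board, 14 mm above its origin
- board21_top (a point): centre of the top face of the white board, 21 mm above its origin
- board28_top (a point): centre of the top face of the terracotta board, 28 mm above its origin
- jar: bystander, to be left alone: amber glass jar with a steel cap, 64 mm across, 85 tall; origin under its centre
- bottle: bystander, to be left alone: green bottle, 56 mm across, 170 tall; origin under its centre
- toolmug: bystander, to be left alone: blue mug, 72 mm across, 95 tall, with tools standing in it to 170; origin under its centre
- turntable: bystander, to be left alone: dark soldering turntable, 150 mm across, with a square plaster slab (120 mm) on it, 60 tall; origin under its centre
- hammer: bystander, to be left alone: small hammer lying flat along its own x; about 260 mm long, 26 thick, head 80 mm across
- burnisher: bystander, to be left alone: screwdriver-shaped burnisher lying flat along its own x, about 200 mm long, 26 thick
- pliers: bystander, to be left alone: blue-handled pliers lying flat, about 150 mm long along own x, 12 thick
- scale: bystander, to be left alone: black pocket scale with a steel pan, 100 x 80 x 21 mm; origin under its centre
Mind the look-alikes: they are no part of the job. Leave any brown look-alike of the board14 alone. There is more than one size of the board21; the one meant has the size given above.

How it is judged:
By the outcome, as a careful person would: the job done as asked, in the order asked, and still so for the second after the job is handed in, with the robot touching nothing.
It also fails if it takes over 72 s, if anything falls off the work surface, if the arm or the gripper's body presses on something with over 40 N, if the wrist force passes 120 N, or if a joint passes its speed limit or range.

### The arm

A 6-joint arm with a two-finger parallel gripper is mounted at the origin on the work surface. World frame = base frame: x ahead of the robot, y to its left, z up, the work surface at z = 0. Lengths are in mm, angles in rad, forces in N, time in s.
With the tool pointing down it reaches from about 275 to 750 mm from the base axis. Payload 10.2 kg.
Tool frame: the origin (TCP) lies on the front face of the gripper's body, between the roots of the fingers; the fingertips stand 73 mm ahead of it and the grasp point (between the pads) lies 54 mm ahead of it; z points along the fingers, y is the line along which they close (so a half turn about z gives the same grasp; the last joint's range is limited). The gripper opens to 85 mm and grips with 20 to 120 N. Pads are 22 mm wide; open, the fingers measure 114 mm over their backs; the gripper's body (76 mm by 85 mm) begins 54 mm behind the grasp point. The pads swing forward as they close: fully open they stand 13 mm farther back than shut.
Start: joints at [-1.562, 0.313, 1.498, -0, 1.331, -0.223], TCP at [120.594, -510.968, 303.894] pointing down, gripper open.
Joint ranges: [-2.94, 2.94], [-0.97, 2.17], [0.19, 2.56], [-1.23, 4.37], [0.02, 3.11], [-2.88, 2.88]. Speed limits (rad/s): [2.39, 2.39, 3.01, 3.14, 3.14, 3.14].

### API

Orientations are given as a unit quaternion [w, x, y, z].
In Python, from rig import * gives the robot as it stands.
- The arm moves only by the tool step_arm, never from a script. Its argument "plan" is a list of rows, each an object with "offset": the shift along the tool's x, y, z in cm, a list of three; "rot": the turn, a rotation vector about the tool's x, y, z in degrees, a list of three; "gripper": the finger opening in cm, from 0 to 8.54. In form: [{"offset": [x, y, z], "rot": [wx, wy, wz], "gripper": gripper}, ...]. A call has 1 to 12 rows; each row is the pose to reach, as a shift and turn from the pose commanded when the call began, along the tool's axes at that moment; what a row does not reach only later rows make up. A row lasts 1/10 s, in which the tool goes at most 50 mm and 8.59 degrees, less where a joint would pass 70% of its speed; a pose out of reach is approached as far as the arm can. A call with a gripper value outside its range is refused whole. The fingers move at their own pace and stop on an object; "squeeze" is the grip in N (left out, the last holds). Time passes only in rows, so rows that repeat a pose let the fingers close. It gives the time, the measured TCP pose, the force, the opening and the grip force at its end, in the units of the state.
- sense(): the state, without advancing time (a new reading comes with each control period).
- capture(name): name is "scene" or "top"; returns a dict with "color" (384x512x3 uint8, red, green, blue), "depth" (384x512 float32, mm along the optical axis (not along the pixel's ray), 0 where there is no reading), "vertical_fov" (degrees; the focal length in pixels is half the picture's height over the tangent of half this angle, whatever the lens; pixels are square), "cx", "cy" (the principal point, pixels), "rvec" (rotation vector, rad) and "tvec" (3), from world to camera coordinates, as OpenCV has them. Camera axes: x right, y down, z forward; pixel columns grow to the right and rows downward; lengths in mm; the calibration is good to about 2 mm. A picture is of the moment at which its call begins.
- finish_job(): hands the job in; it is judged then, once.
The state is a dict: "time_s": time; "joints": joint angles; "dq": joint speeds; "tau": joint torques, N m; "eef_pos": TCP position; "ee_rot": TCP orientation; "force": force on the tool from outside, world axes, zero at the start; "wrist_torque": the same for the moment, N m; "grip_width": opening from 0.0 (shut) to 1.0 (fully open); "grip_force": force on a finger pad.
Only numpy, scipy, OpenCV 4.12 (cv2) and the standard library are available. Lean on these libraries where they do the work, as an engineer would, in place of code of your own. Each camera call takes 0.05 s, during which the arm holds its last target. There are 200 camera calls.

## Working session

There is one attempt and no reset: what is moved stays moved. The work goes in short steps, Python scripts to look and compute and a tool call to move; the robot and the scene stay as the last step left them, time stands still between calls to the robot, and variables do not carry over. Pictures are saved under pics/ and viewed, at most 10 in all, crops included, and the job is handed in when it is done.

Besides the shell and the picture viewer there is one more tool, called after "Emit:" as name(argument=value, ...), one argument or row to a line, values as JSON. step_arm: Moves the arm, as the interface text tells. Its arguments: {"type":"object","properties":{"plan":{"type":"array"},"squeeze":{"type":"number"}},"required":["plan"]}

```bash
mkdir -p pics; cat > h.py <<'E'
from rig import *
import numpy as np, cv2
from scipy.spatial.transform import Rotation as R
def cam(n):
    c=capture(n); c['f']=c['color'].shape[0]/2/np.tan(np.radians(c['vertical_fov'])/2)
    c['Rm']=cv2.Rodrigues(np.array(c['rvec'],float))[0]; c['t']=np.array(c['tvec'],float).ravel(); return c
def cloud(c):
    v,u=np.mgrid[:384,:512]; d=c['depth']
    p=np.stack([(u-c['cx'])/c['f']*d,(v-c['cy'])/c['f']*d,d],-1)
    return (p-c['t'])@c['Rm']
def ray(c,u,v,z):
    d=c['Rm'].T@np.array([(u-c['cx'])/c['f'],(v-c['cy'])/c['f'],1]); o=-c['Rm'].T@c['t']
    return o+d*(z-o[2])/d[2]
E
python3 - <<'E'
from h import *
np.set_printoptions(suppress=True,precision=3)
for n in('scene','top'):
    c=cam(n); im=cv2.cvtColor(c['color'],cv2.COLOR_RGB2BGR)
    cv2.imwrite(f'pics/{n}0.png',cv2.resize(im,(800,600),interpolation=cv2.INTER_CUBIC))
    np.save(n+'.npy',c,allow_pickle=True); print(n,c['f'],-c['Rm'].T@c['t'],c['Rm'])
print(sense())
E
```

```text
scene 354.22972864158544 [1056.574 -650.747  646.347] [[ 0.729  0.684  0.008]
 [ 0.355 -0.369 -0.859]
 [-0.585  0.63  -0.512]]
top 478.0825098963824 [ 279.039   15.869 1881.235] [[-0.011 -1.    -0.007]
 [-0.995  0.012 -0.095]
 [ 0.095  0.006 -0.995]]
{'time_s': 0.1, 'joints': array([-1.562,  0.313,  1.498, -0.   ,  1.331, -0.223]), 'dq': array([-0.002, -0.   ,  0.   ,  0.001,  0.   ,  0.001]), 'tau': array([  0.002, -41.29 , -26.014,  -0.   ,   0.003,  -0.   ]), 'eef_pos': array([ 120.597, -510.824,  303.417]), 'ee_rot': array([-0.001,  0.993,  0.116,  0.   ]), 'force': array([0.804, 0.016, 0.01 ]), 'wrist_torque': array([-0.031,  0.035,  0.023]), 'grip_force': 0.0, 'grip_width': 1.0015122821020515}
```

View pics/scene0.png

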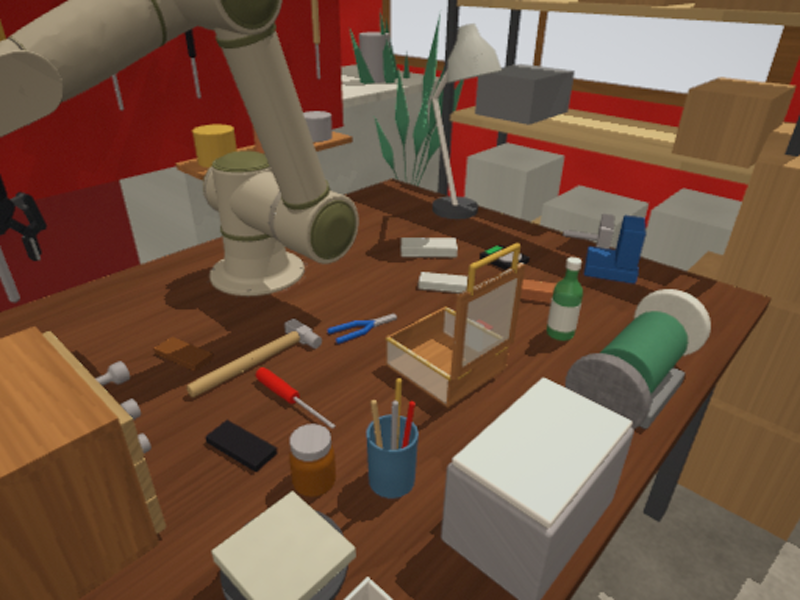

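View pics/top0.png

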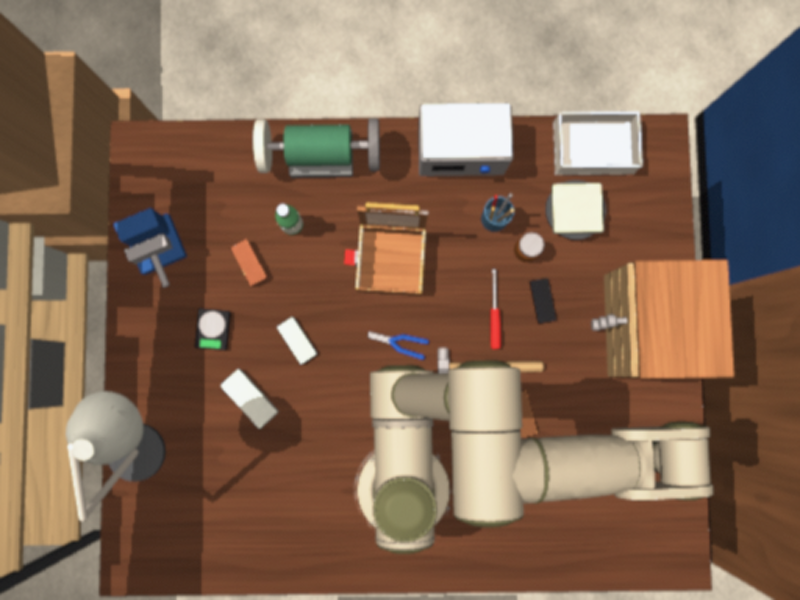

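The scene view shows the white candidates at about (428,247) and (442,282). In the top view (800x600):
- the open case is at (391,262), with the red pointer at (350,257)
- black board (542,300), terracotta board (249,262)
- two white boards at (296,340) and (248,398), so I'll measure both

```bash
cat > m.py <<'E'
from h import *
np.set_printoptions(suppress=True,precision=1)
T=np.load('top.npy',allow_pickle=True).item(); S=np.load('scene.npy',allow_pickle=True).item()
P=cloud(T); PS=cloud(S)
def blob(c,mask,seed,z):
    n,l=cv2.connectedComponents(mask.astype(np.uint8),connectivity=4); m=l==l[seed[1],seed[0]]
    cn=max(cv2.findContours(m.astype(np.uint8),0,2)[0],key=cv2.contourArea)
    pts=np.array([ray(c,u,v,z)[:2] for u,v in cn[:,0]],np.float32)
    return m,cv2.minAreaRect(pts)
k=.64
hsv=cv2.cvtColor(T['color'],cv2.COLOR_RGB2HSV); V=hsv[...,2];Sa=hsv[...,1];H=hsv[...,0]
tab=P[330:350,180:220,2]; print('table z',np.median(P[240:250,100:110,2]), np.median(P[185:200,330:345,2]))
for nm,(u,v),z,mk in [('blk',(542,300),14,V<60),('wA',(296,340),21,(Sa<60)&(V>110)),('wB',(248,398),21,(Sa<60)&(V>110)),
   ('terra',(249,262),28,((H<12))&(Sa>100)&(V>125)),('ptr',(350,257),45,((H<6)|(H>174))&(Sa>190)&(V>150))]:
    u,v=int(u*k),int(v*k)
    print(nm,T['color'][v,u]); m,r=blob(T,mk,(u,v),z); b=cv2.boxPoints(r)
    print('  ',m.sum(),'c',np.array(r[0]),'size',np.array(r[1])+0,'corners',b.ravel(),'z',np.percentile(P[m][:,2],[10,50,90]))
# scene view blobs: heights
hs=cv2.cvtColor(S['color'],cv2.COLOR_RGB2HSV)
for nm,(u,v) in [('w1',(428,243)),('w2',(442,278)),('blk',(241,440)),('terra',(537,286)),('ptr',(488,327))]:
    u,v=int(u*k),int(v*k); q=PS[v-1:v+2,u-1:u+2].reshape(-1,3); print(nm,S['color'][v,u],np.median(q,0))
# case
w=P[190:280:1,0:1]; 
for (u,v) in [(358,226),(426,230),(422,293),(356,290)]: print(ray(T,u*k,v*k,64))
im=cv2.cvtColor(T['color'],cv2.COLOR_RGB2BGR)
a=cv2.resize(im[190:290,130:260],(400,300),interpolation=3); b=cv2.resize(im[120:195,210:310],(400,300),interpolation=3)
im2=cv2.cvtColor(S['color'],cv2.COLOR_RGB2BGR)
c=cv2.resize(im2[140:200,240:320],(400,300),interpolation=3); d=cv2.resize(im2[185:260,240:340],(400,300),interpolation=3)
cv2.imwrite('pics/c1.png',np.vstack([np.hstack([a,b]),np.hstack([c,d])]))
E
python3 m.py
```

```text
table z 0.4702801176527238 2.3131514785769713
blk [47 45 47]
   303 c [ 464.1 -355.4] size [104.6  45.5] corners [ 408.7 -341.7  416.3 -386.5  519.5 -369.1  511.9 -324.3] z [ 8.7 14.  19.5]
wA [244 247 240]
   398 c [371.9 263.1] size [116.3  52. ] corners [308.9 253.6 337.  209.8 434.9 272.6 406.8 316.4] z [ 3.2 20.2 27.6]
wB [244 246 241]
   650 c [230.7 381.8] size [148.8  65.9] corners [153.9 354.8 199.1 306.8 307.5 408.8 262.4 456.7] z [18.2 27.3 33.5]
terra [213 122  83]
   441 c [560.3 407.7] size [121.3 101.4] corners [483.5 426.1 528.6 335.3 637.2 389.3 592.  480.1] z [-0.1 25.6 32.7]
ptr [240  64  58]
   36 c [576.9 129.5] size [15.6 31.4] corners [561.1 121.8 592.6 121.6 592.7 137.2 561.2 137.4] z [43.9 50.3 53.2]
w1 [160 156 141] [227.6 377.3  28.7]
w2 [203 199 183] [363.1 266.2  21.1]
blk [35 31 33] [ 462.4 -351.4   13.9]
terra [174 104  61] [555.  368.8  29. ]
ptr [159 101  89] [654.4  17.9 134.4]
[649.  104.2  64. ]
[636.8 -63.4  64. ]
[480.6 -51.2  64. ]
[490.  110.3  64. ]
```

View pics/c1.png

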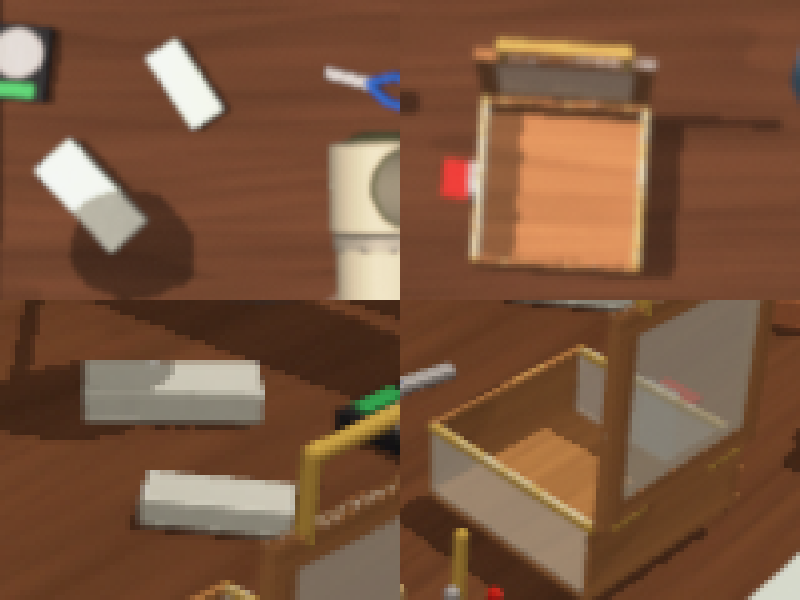

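The second white piece, (248,398), is about 148x66x28 mm, so it's the wrong size. The one at (296,340) is about 116x52x21 mm, which fits board21. The black board at (542,300) is the only black one. Next I'll measure the pointer, case and lid with averaged frames.

```bash
cat > m2.py <<'E'
from h import *
np.set_printoptions(suppress=True,precision=1)
D={}
for n in('top','scene'):
    L=[cam(n) for _ in range(8)]; c=L[0]; c['depth']=np.median([x['depth'] for x in L],0); c['color']=np.mean([x['color'] for x in L],0).astype(np.uint8); D[n]=c; np.save(n+'_a.npy',c,allow_pickle=True)
T,S=D['top'],D['scene']; P=cloud(T); PS=cloud(S)
h=cv2.cvtColor(T['color'],cv2.COLOR_RGB2HSV)
red=((h[...,0]<6)|(h[...,0]>174))&(h[...,1]>170)&(h[...,2]>140); red[:150]=0;red[180:]=0;red[:,:210]=0;red[:,240:]=0
print('ptr top',np.argwhere(red).min(0),np.argwhere(red).max(0),red.sum(),'z med',np.median(P[red][:,2]),'core',np.median(P[cv2.erode(red.astype(np.uint8),np.ones((3,3)))>0],0))
tb=(P[...,2]<6)&(P[...,2]>-8); ring=P[150:180,196:216]; print('table near',np.median(ring[...,2]))
print('floor case',np.median(P[160:180,245:262,2]))
# scene pointer
h=cv2.cvtColor(S['color'],cv2.COLOR_RGB2HSV)
rs=((h[...,0]<8)|(h[...,0]>172))&(h[...,1]>75); rs[:195]=0;rs[220:]=0;rs[:,:295]=0;rs[:,325:]=0
a=np.argwhere(rs); print('ptr scene',a.min(0),a.max(0),len(a)); 
for v in range(a[:,0].min(),a[:,0].max()+1):
    q=a[a[:,0]==v][:,1]; print(v,q.min(),q.max(),S['color'][v,int(q.mean())],end=' ;')
v,u=a.mean(0)
for z in (40,44,47,50,53,56): print(z,ray(S,u,v,z)[:2],end=' ')
# case rim
reg=(P[...,0]>460)&(P[...,0]<655)&(P[...,1]>-80)&(P[...,1]<125)&(abs(P[...,2]-65)<10)
n,l,st,_=cv2.connectedComponentsWithStats(reg.astype(np.uint8)); i=1+st[1:,4].argmax()
ys,xs=np.where(reg); pts=np.array([ray(T,x,y,64)[:2] for y,x in zip(ys,xs)],np.float32); r=cv2.minAreaRect(pts); print('\nrim',r,reg.sum(), cv2.boxPoints(r).ravel())
# bar
for nm,Q in(('top',P),('scene',PS)):
    m=(Q[...,2]>225)&(Q[...,2]<300)&(Q[...,0]>600)&(Q[...,0]<780)&(abs(Q[...,1]-20)<90); q=Q[m]; print(nm,'bar',len(q),np.median(q,0),q.min(0),q.max(0), np.polyfit(q[:,1],q[:,0],1))
# black/terra
V=cv2.cvtColor(T['color'],cv2.COLOR_RGB2HSV)
for nm,mk,box,z in(('blk',V[...,2]<75,(170,215,330,365),14),('white',(V[...,1]<70)&(V[...,2]>140),(195,240,170,208),21),('terra',(V[...,0]<13)&(V[...,2]>140)&(V[...,1]>110),(148,188,140,178),28)):
    m=np.zeros(mk.shape,np.uint8); m[box[0]:box[1],box[2]:box[3]]=mk[box[0]:box[1],box[2]:box[3]]
    cn=max(cv2.findContours(m,0,2)[0],key=cv2.contourArea); r=cv2.minAreaRect(np.array([ray(T,x,y,z)[:2] for x,y in cn[:,0]],np.float32)); b=cv2.boxPoints(r)
    e=max([b[1]-b[0],b[2]-b[1]],key=np.linalg.norm); mm=cv2.erode(m,np.ones((3,3)))>0
    print(nm,np.array(r[0]),np.array(r[1])+3.8,'longaxis deg',np.degrees(np.arctan2(e[1],e[0])),'z',np.median(P[mm][:,2]))
E
python3 m2.py
```

```text
ptr top [159 220] [169 226] 63 z med 48.892476956959456 core [576.2 129.4  49.9]
table near 0.37696678854275023
floor case 6.156713809206052
ptr scene [205 305] [210 314] 22
205 305 308 [156 101  90] ;206 307 310 [158 101  90] ;207 309 311 [158 102  90] ;208 310 313 [158 101  89] ;209 311 314 [159 101  89] ;210 312 314 [149  99  88] ;40 [570.5 146. ] 44 [573.7 140.7] 47 [576.1 136.8] 50 [578.5 132.8] 53 [580.9 128.9] 56 [583.3 124.9] 
rim ((567.5327758789062, 30.31081771850586), (167.3774871826172, 163.44842529296875), 85.57192993164062) 286 [479.6 -46.8 642.6 -59.4 655.5 107.4 492.5 120.1]
top bar 157 [649.8  18.8 267.7] [641.4 -58.3 225. ] [658.8  96.5 272.7] [  0.1 648.4]
scene bar 262 [653.4   8.2 263.4] [643.2 -43.4 225. ] [661.   78.2 270. ] [  0.1 652.3]
blk [ 465.5 -354.7] [112.3  54.4] longaxis deg 10.625056 z 13.982084880778027
white [372.2 264.4] [118.   54.3] longaxis deg 33.12826 z 21.1915990956106
terra [569.6 384.9] [117.7  52.8] longaxis deg 26.593943 z 28.302950024130567
```

Height check: the mark is at z≈49.5, about 43.5 mm above the case floor. That fits 28+14=42, and 21+28=49 is the other option. I'll place terracotta first because both need it, then re-check the pointer against the placed board.

```bash
cat > go.py <<'E'
from h import *
import sys
def to(*W):
    s=sense(); q=np.array(s['ee_rot']); Rm=R.from_quat(q[[1,2,3,0]]); p=np.array(s['eef_pos'])
    print('t',s['time_s'],'at',p.round(1),'F',np.round(s['force'],1),'w',round(s['grip_width'],3),'gf',s['grip_force'])
    for x,y,z,yaw in W:
        a=np.radians(yaw); G=R.from_matrix(np.array([[np.cos(a),np.sin(a),0],[np.sin(a),-np.cos(a),0],[0,0,-1]]))
        print((x,y,z,yaw),'off',(Rm.inv().apply(np.array([x,y,z])-p)/10).round(2),'rot',np.degrees((Rm.inv()*G).as_rotvec()).round(1))
if __name__=='__main__': to(*[tuple(map(float,a.split(','))) for a in sys.argv[1:]])
E
python3 go.py 420,0,300,13 570,385,180,26.6
```

```text
t 0.9 at [ 120.6 -511.   303.9] F [ 0.2 -0.3 -0.6] w 0.999 gf 0.0
(420.0, 0.0, 300.0, 13.0) off [ 40.88 -42.85   0.39] rot [0.  0.  0.3]
(570.0, 385.0, 180.0, 26.6) off [ 64.32 -76.88  12.39] rot [  0.    0.  -13.3]
```

Emit:
step_arm(
  plan=[
    {"offset": [5, -5.2, 0], "rot": [0, 0, 0], "gripper": 8.5},
    {"offset": [10, -10.4, 0], "rot": [0, 0, 0], "gripper": 8.5},
    {"offset": [15, -15.6, 0], "rot": [0, 0, 0], "gripper": 8.5},
    {"offset": [20, -20.8, 0], "rot": [0, 0, 0], "gripper": 8.5},
    {"offset": [25, -26, 0], "rot": [0, 0, 0], "gripper": 8.5},
    {"offset": [30, -31.2, 0], "rot": [0, 0, 0], "gripper": 8.5},
    {"offset": [35, -36.6, 0], "rot": [0, 0, 0], "gripper": 8.5},
    {"offset": [40.9, -42.8, 0], "rot": [0, 0, 0], "gripper": 8.5},
    {"offset": [40.9, -42.8, 0], "rot": [0, 0, 0], "gripper": 8.5},
    {"offset": [40.9, -42.8, 0], "rot": [0, 0, 0], "gripper": 8.5},
    {"offset": [40.9, -42.8, 0], "rot": [0, 0, 0], "gripper": 8.5},
    {"offset": [40.9, -42.8, 0], "rot": [0, 0, 0], "gripper": 8.5},
  ],
)

```text
time_s: 2.1
eef_pos: [421.0, 2.0, 304.1]
ee_rot: [0.0, 0.993, 0.116, 0.0]
force: [1.2, -0.4, 0.0]
grip_width: 0.989
grip_force: 0.0
```

```bash
python3 go.py 570,385,160,26.6
```

```text
t 2.1 at [421.    2.  304.1] F [ 1.2 -0.4  0. ] w 0.989 gf 0.0
(570.0, 385.0, 160.0, 26.6) off [ 23.32 -33.83  14.42] rot [  0.   -0.  -13.3]
```

Emit:
step_arm(
  plan=[
    {"offset": [2.5, -3.8, 0], "rot": [0, 0, 0], "gripper": 8.5},
    {"offset": [5.2, -7.6, 0], "rot": [0, 0, -2], "gripper": 8.5},
    {"offset": [8, -11.6, 0], "rot": [0, 0, -5], "gripper": 8.5},
    {"offset": [10.8, -15.6, 1], "rot": [0, 0, -8], "gripper": 8.5},
    {"offset": [13.5, -19.6, 3], "rot": [0, 0, -11], "gripper": 8.5},
    {"offset": [16.2, -23.5, 5], "rot": [0, 0, -13.3], "gripper": 8.5},
    {"offset": [18.8, -27.3, 8], "rot": [0, 0, -13.3], "gripper": 8.5},
    {"offset": [21.2, -31, 11], "rot": [0, 0, -13.3], "gripper": 8.5},
    {"offset": [23.3, -33.8, 14.4], "rot": [0, 0, -13.3], "gripper": 8.5},
    {"offset": [23.3, -33.8, 14.4], "rot": [0, 0, -13.3], "gripper": 8.5},
    {"offset": [23.3, -33.8, 14.4], "rot": [0, 0, -13.3], "gripper": 8.5},
  ],
)

```text
time_s: 3.2
eef_pos: [569.0, 382.6, 158.0]
ee_rot: [0.0, 0.973, 0.231, -0.001]
force: [0.5, -0.5, 0.0]
grip_width: 0.995
grip_force: 0.0
```

```bash
python3 - <<'E'
from h import *
from go import to
c=cam('scene'); P=cloud(c); im=c['color'].copy()
to((570,385,80,26.6))
h=cv2.cvtColor(c['color'],cv2.COLOR_RGB2HSV)
m=(abs(P[...,2]-28)<8)&(abs(P[...,0]-570)<80)&(abs(P[...,1]-385)<80); print(m.sum(),P[m].mean(0) if m.any() else 0)
t=cam('top')['color']
a=cv2.resize(cv2.cvtColor(im[130:240,270:420],cv2.COLOR_RGB2BGR),(400,300)); b=cv2.resize(cv2.cvtColor(t[110:220,110:260],cv2.COLOR_RGB2BGR),(400,300))
cv2.imwrite('pics/c2.png',np.hstack([a,b]))
E
```

```text
t 3.25 at [569.5 381.8 160.1] F [ 0.2  0.2 -0. ] w 0.998 gf 0.0
(570, 385, 80, 26.6) off [ 0.19 -0.26  8.01] rot [ 0.  0. -0.]
167 [558.73961715 373.43461788  27.34842086]
```

View pics/c2.png

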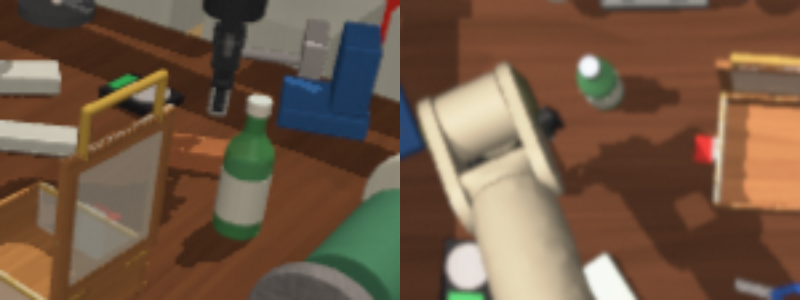

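The view shows the gripper above the terracotta board (crop (195,150)), with the bottle clear of it. Going down to grasp.

Emit:
step_arm(
  plan=[
    {"offset": [0.1, -0.2, 3], "rot": [0, 0, 0], "gripper": 8.5},
    {"offset": [0.2, -0.3, 6], "rot": [0, 0, 0], "gripper": 8.5},
    {"offset": [0.2, -0.3, 7.5], "rot": [0, 0, 0], "gripper": 8.5},
    {"offset": [0.2, -0.3, 8.3], "rot": [0, 0, 0], "gripper": 8.5},
    {"offset": [0.2, -0.3, 8.3], "rot": [0, 0, 0], "gripper": 4},
    {"offset": [0.2, -0.3, 8.3], "rot": [0, 0, 0], "gripper": 3.5},
    {"offset": [0.2, -0.3, 8.3], "rot": [0, 0, 0], "gripper": 3.5},
    {"offset": [0.2, -0.3, 8.3], "rot": [0, 0, 0], "gripper": 3.5},
    {"offset": [0.2, -0.3, 8.3], "rot": [0, 0, 0], "gripper": 3.5},
    {"offset": [0.2, -0.3, 8.3], "rot": [0, 0, 0], "gripper": 3.5},
  ],
  squeeze=40,
)

```text
time_s: 4.3
eef_pos: [570.6, 385.8, 78.8]
ee_rot: [-0.0, 0.973, 0.23, 0.001]
force: [0.3, -1.3, 5.6]
grip_width: 0.527
grip_force: 42.9
```

```bash
python3 go.py 570,385,200,26.6 567,29,200,-4.2
```

```text
t 4.3 at [570.6 385.8  78.8] F [ 0.3 -1.3  5.6] w 0.527 gf 42.916333079338074
(570.0, 385.0, 200.0, 26.6) off [ -0.06   0.05 -12.12] rot [ 0.  -0.2 -0. ]
(567.0, 29.0, 200.0, -4.2) off [-16.26  31.75 -12.15] rot [-0.  -0.2 30.8]
```

Emit:
step_arm(
  plan=[
    {"offset": [0, 0, -3], "rot": [0, 0, 0], "gripper": 3.5},
    {"offset": [0, 0, -7], "rot": [0, 0, 0], "gripper": 3.5},
    {"offset": [-1.5, 1, -11], "rot": [0, 0, 0], "gripper": 3.5},
    {"offset": [-4.5, 3.5, -12.5], "rot": [0, 0, 3], "gripper": 3.5},
    {"offset": [-8, 7, -12.5], "rot": [0, 0, 7], "gripper": 3.5},
    {"offset": [-10.5, 10.5, -12.5], "rot": [0, 0, 12], "gripper": 3.5},
    {"offset": [-12, 14.5, -12.5], "rot": [0, 0, 17], "gripper": 3.5},
    {"offset": [-13, 18.5, -12.5], "rot": [0, 0, 22], "gripper": 3.5},
    {"offset": [-14, 22.5, -12.5], "rot": [0, 0, 27], "gripper": 3.5},
    {"offset": [-15, 26.5, -12.2], "rot": [0, 0, 30.8], "gripper": 3.5},
    {"offset": [-15.8, 30, -12.2], "rot": [0, 0, 30.8], "gripper": 3.5},
    {"offset": [-16.3, 31.8, -12.2], "rot": [0, 0, 30.8], "gripper": 3.5},
  ],
)

```text
time_s: 5.5
eef_pos: [566.9, 25.6, 199.3]
ee_rot: [0.0, 0.999, -0.038, 0.0]
force: [0.0, 0.6, -2.1]
grip_width: 0.528
grip_force: 42.0
```

Emit:
step_arm(
  plan=[
    {"offset": [0, 0, 0], "rot": [0, 0, 0], "gripper": 3.5},
    {"offset": [0, 0, 0], "rot": [0, 0, 0], "gripper": 3.5},
  ],
)

```text
time_s: 5.7
eef_pos: [566.3, 28.5, 199.1]
ee_rot: [-0.0, 0.999, -0.037, 0.0]
force: [0.8, 0.4, -1.0]
grip_width: 0.53
grip_force: 42.0
```

```bash
python3 - <<'E'
from h import *
from go import to
c=cam('scene'); t=cam('top')
to((567,29,84.5,-4.2))
np.save('s1.npy',c,allow_pickle=True)
P=cloud(c); h=cv2.cvtColor(c['color'],cv2.COLOR_RGB2HSV)
m=(P[...,2]>110)&(P[...,2]<160)&(abs(P[...,0]-567)<90)&(abs(P[...,1]-29)<70)&(h[...,0]<14)&(h[...,1]>100)
q=P[m]; print(m.sum(),np.percentile(q,[2,50,98],axis=0) if m.sum() else '')
a=cv2.resize(cv2.cvtColor(c['color'][120:270,190:390],cv2.COLOR_RGB2BGR),(400,300)); b=cv2.resize(cv2.cvtColor(t['color'][110:220,180:330],cv2.COLOR_RGB2BGR),(400,300))
cv2.imwrite('pics/c3.png',np.hstack([a,b]))
E
```

```text
t 5.8 at [566.2  29.3 199.1] F [ 0.5 -1.  -0.6] w 0.525 gf 41.97488307952881
(567, 29, 84.5, -4.2) off [ 0.08  0.02 11.46] rot [-0. -0.  0.]
246 [[508.37326772   4.59834718 121.89559526]
 [560.14828503  11.83583327 142.16378105]
 [654.54609113  52.42387517 151.38683145]]
```

View pics/c3.png

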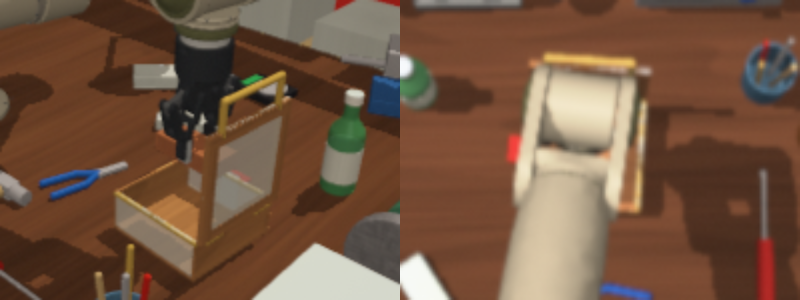

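The picture shows the board held above the open case at crop (195,140), clear of the lid. Lowering it in.

Emit:
step_arm(
  plan=[
    {"offset": [0.1, 0, 3], "rot": [0, 0, 0], "gripper": 3.5},
    {"offset": [0.1, 0, 6], "rot": [0, 0, 0], "gripper": 3.5},
    {"offset": [0.1, 0, 8.5], "rot": [0, 0, 0], "gripper": 3.5},
    {"offset": [0.1, 0, 10], "rot": [0, 0, 0], "gripper": 3.5},
    {"offset": [0.1, 0, 10.8], "rot": [0, 0, 0], "gripper": 3.5},
    {"offset": [0.1, 0, 11.2], "rot": [0, 0, 0], "gripper": 3.5},
    {"offset": [0.1, 0, 11.3], "rot": [0, 0, 0], "gripper": 3.5},
    {"offset": [0.1, 0, 11.4], "rot": [0, 0, 0], "gripper": 3.5},
    {"offset": [0.1, 0, 11.4], "rot": [0, 0, 0], "gripper": 3.5},
  ],
)

```text
time_s: 6.7
eef_pos: [567.6, 28.3, 85.5]
ee_rot: [0.0, 0.999, -0.037, 0.0]
force: [-0.1, 0.3, -1.5]
grip_width: 0.529
grip_force: 42.0
```

Emit:
step_arm(
  plan=[
    {"offset": [0, 0, 0.05], "rot": [0, 0, 0], "gripper": 3.5},
    {"offset": [0, 0, 0.1], "rot": [0, 0, 0], "gripper": 3.5},
    {"offset": [0, 0, 0.1], "rot": [0, 0, 0], "gripper": 3.5},
  ],
)

```text
time_s: 7.0
eef_pos: [567.6, 28.2, 84.8]
ee_rot: [0.0, 0.999, -0.037, 0.0]
force: [-3.0, 0.6, 6.1]
grip_width: 0.534
grip_force: 42.9
```

Floor contact at about 6 N. Releasing and lifting.

Emit:
step_arm(
  plan=[
    {"offset": [0, 0, 0], "rot": [0, 0, 0], "gripper": 5.5},
    {"offset": [0, 0, 0], "rot": [0, 0, 0], "gripper": 7},
    {"offset": [0, 0, 0], "rot": [0, 0, 0], "gripper": 7},
    {"offset": [0, 0, -2], "rot": [0, 0, 0], "gripper": 7},
    {"offset": [0, 0, -5], "rot": [0, 0, 0], "gripper": 7},
    {"offset": [0, 0, -9], "rot": [0, 0, 0], "gripper": 7},
    {"offset": [0, 0, -13], "rot": [0, 0, 0], "gripper": 8},
    {"offset": [0, 0, -16], "rot": [0, 0, 0], "gripper": 8.5},
    {"offset": [0, 0, -16], "rot": [0, 0, 0], "gripper": 8.5},
  ],
)

```text
time_s: 7.9
eef_pos: [568.6, 28.1, 248.2]
ee_rot: [0.0, 0.999, -0.037, 0.004]
force: [-0.1, -1.2, -0.5]
grip_width: 0.995
grip_force: 0.0
```

```bash
python3 go.py 465.5,-354.7,160,10.6
```

```text
t 7.9 at [568.6  28.1 248.2] F [-0.1 -1.2 -0.5] w 0.995 gf 0.0
(465.5, -354.7, 160.0, 10.6) off [-7.54 38.93  8.79] rot [  0.1  -0.4 -14.8]
```

Emit:
step_arm(
  plan=[
    {"offset": [-2, 2.5, 0], "rot": [0, 0, 0], "gripper": 8.5},
    {"offset": [-4.5, 6, 0], "rot": [0, 0, 0], "gripper": 8.5},
    {"offset": [-6.5, 10, 0], "rot": [0, 0, -2], "gripper": 8.5},
    {"offset": [-7.5, 14.5, 0], "rot": [0, 0, -5], "gripper": 8.5},
    {"offset": [-7.5, 19, 0], "rot": [0, 0, -8], "gripper": 8.5},
    {"offset": [-7.5, 23.5, 0], "rot": [0, 0, -11], "gripper": 8.5},
    {"offset": [-7.5, 28, 0], "rot": [0, 0, -14.8], "gripper": 8.5},
    {"offset": [-7.5, 32, 2], "rot": [0, 0, -14.8], "gripper": 8.5},
    {"offset": [-7.5, 36, 4], "rot": [0, 0, -14.8], "gripper": 8.5},
    {"offset": [-7.5, 38.9, 6], "rot": [0, 0, -14.8], "gripper": 8.5},
    {"offset": [-7.5, 38.9, 8.8], "rot": [0, 0, -14.8], "gripper": 8.5},
    {"offset": [-7.5, 38.9, 8.8], "rot": [0, 0, -14.8], "gripper": 8.5},
  ],
)

```text
time_s: 9.1
eef_pos: [462.4, -353.5, 151.5]
ee_rot: [-0.003, 0.996, 0.092, -0.002]
force: [-0.4, 0.6, 0.0]
grip_width: 0.994
grip_force: 0.0
```

```bash
cat > m3.py <<'E'
from h import *
from go import to
to((465.5,-354.7,76,10.6))
L=[cam('top') for _ in range(8)]; T=L[0]; T['depth']=np.median([x['depth'] for x in L],0); T['color']=np.mean([x['color'] for x in L],0).astype(np.uint8)
P=cloud(T); h=cv2.cvtColor(T['color'],cv2.COLOR_RGB2HSV)
red=((h[...,0]<6)|(h[...,0]>174))&(h[...,1]>170)&(h[...,2]>140); red[:150]=0;red[180:]=0;red[:,:210]=0;red[:,240:]=0
er=lambda m:cv2.erode(m.astype(np.uint8),np.ones((3,3)))>0
print('ptr',P[er(red)].mean(0),np.median(P[er(red)],0), P[er(red)][:,2].std(),er(red).sum(), 'all',np.median(P[red],0))
reg=(abs(P[...,0]-567)<66)&(abs(P[...,1]-29)<66)
b=reg&(P[...,2]>25)&(P[...,2]<55); n,l,st,ce=cv2.connectedComponentsWithStats(b.astype(np.uint8)); i=1+st[1:,4].argmax(); m=l==i
print('board z',np.median(P[er(m)],0),P[er(m)][:,2].mean()); 
ys,xs=np.where(m); r=cv2.minAreaRect(np.array([ray(T,x,y,float(np.median(P[m][:,2])))[:2] for y,x in zip(ys,xs)],np.float32)); print(r)
fl=reg&(P[...,2]<20)&(P[...,2]>-5); print('floor',np.median(P[er(fl)][:,2]),er(fl).sum())
rim=(abs(P[...,0]-567)<78)&(abs(P[...,1]-29)<90)&(abs(P[...,2]-64)<6); ys,xs=np.where(rim); q=np.array([ray(T,x,y,64)[:2] for y,x in zip(ys,xs)]); 
for s in (-1,1):
    k=q[(np.sign(q[:,1]-29)==s)&(abs(q[:,1]-29)>60)]; print('side',s,len(k),np.polyfit(k[:,0]-567,k[:,1],1))
k=q[q[:,0]<500]; print('front',len(k),np.polyfit(k[:,1]-29,k[:,0],1))
cv2.imwrite('pics/'+__import__('sys').argv[1],cv2.resize(cv2.cvtColor(T['color'][120:195,200:300],cv2.COLOR_RGB2BGR),(600,450),interpolation=3))
E
python3 m3.py c4.png
```

```text
t 9.1 at [ 462.4 -353.5  151.5] F [-0.4  0.6  0. ] w 0.994 gf 0.0
(465.5, -354.7, 76, 10.6) off [0.31 0.23 7.55] rot [-0.4  0.2 -0.1]
ptr [575.77731343 130.6247308   49.82307254] [575.85292752 129.29468289  49.71060596] 2.3974797517744166 33 all [576.26362245 129.42878509  48.72721428]
board z [561.89753286  29.13113912  34.43673832] 34.36781042711426
((562.747802734375, 30.19780731201172), (45.8359489440918, 110.57638549804688), 86.45531463623047)
floor 6.353739082947925 538
side -1 68 [-2.40692627e-02 -4.93402863e+01]
side 1 84 [-2.37330818e-02  1.04501822e+02]
front 32 [-2.24080766e-03  4.93162766e+02]
```

View pics/c4.png

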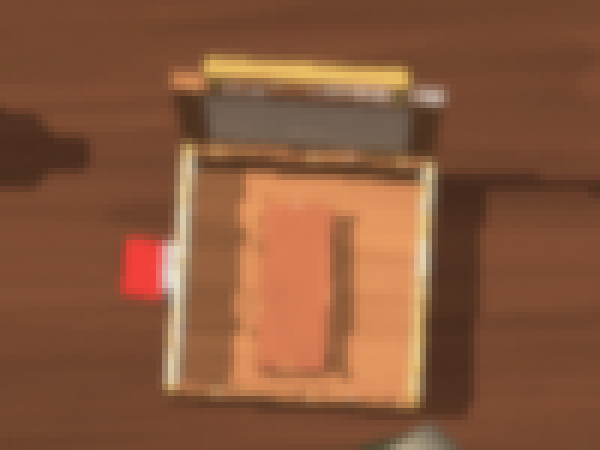

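The view shows the terracotta board flat and centred in the case at crop (297,285), with the pointer at (145,268). The mark is about 43.4 mm above the floor, so the stack is 28+14. Grasping the black board.

Emit:
step_arm(
  plan=[
    {"offset": [0.3, 0.2, 3], "rot": [0, 0, 0], "gripper": 8.5},
    {"offset": [0.3, 0.2, 5.5], "rot": [0, 0, 0], "gripper": 8.5},
    {"offset": [0.3, 0.2, 7], "rot": [0, 0, 0], "gripper": 8.5},
    {"offset": [0.3, 0.2, 8.1], "rot": [0, 0, 0], "gripper": 8.5},
    {"offset": [0.3, 0.2, 8.1], "rot": [0, 0, 0], "gripper": 8.5},
  ],
)

```text
time_s: 10.0
eef_pos: [467.1, -355.4, 74.1]
ee_rot: [-0.001, 0.996, 0.092, -0.0]
force: [-0.0, 0.4, -0.4]
grip_width: 0.996
grip_force: 0.0
```

```bash
python3 go.py 465.5,-354.7,76,10.6
```

```text
t 10.0 at [ 467.1 -355.4   74.1] F [-0.   0.4 -0.4] w 0.996 gf 0.0
(465.5, -354.7, 76.0, 10.6) off [-0.15 -0.1  -0.19] rot [-0.1  0.  -0. ]
```

Emit:
step_arm(
  plan=[
    {"offset": [-0.1, -0.1, -0.2], "rot": [0, 0, 0], "gripper": 8},
    {"offset": [-0.1, -0.1, -0.2], "rot": [0, 0, 0], "gripper": 5.5},
    {"offset": [-0.1, -0.1, -0.2], "rot": [0, 0, 0], "gripper": 4},
    {"offset": [-0.1, -0.1, -0.2], "rot": [0, 0, 0], "gripper": 3.5},
    {"offset": [-0.1, -0.1, -0.2], "rot": [0, 0, 0], "gripper": 3.5},
    {"offset": [-0.1, -0.1, -0.2], "rot": [0, 0, 0], "gripper": 3.5},
    {"offset": [-0.1, -0.1, -0.2], "rot": [0, 0, 0], "gripper": 3.5},
    {"offset": [-0.1, -0.1, -0.2], "rot": [0, 0, 0], "gripper": 3.5},
  ],
)

```text
time_s: 10.8
eef_pos: [466.4, -355.1, 78.0]
ee_rot: [0.001, 0.996, 0.092, 0.0]
force: [-1.8, 1.1, 6.6]
grip_width: 0.517
grip_force: 41.1
```

```bash
python3 go.py 465.5,-354.7,200,10.6 563,30,220,-3.5
```

```text
t 10.8 at [ 466.4 -355.1   78. ] F [-1.8  1.1  6.6] w 0.517 gf 41.11480414867401
(465.5, -354.7, 200.0, 10.6) off [ -0.07  -0.04 -12.2 ] rot [ 0.1 -0.  -0. ]
(563.0, 30.0, 220.0, -3.5) off [ 16.58 -36.06 -14.24] rot [ 0.1 -0.  14.1]
```

Emit:
step_arm(
  plan=[
    {"offset": [0, 0, -3], "rot": [0, 0, 0], "gripper": 3.5},
    {"offset": [0, 0, -7], "rot": [0, 0, 0], "gripper": 3.5},
    {"offset": [0.5, -3, -11], "rot": [0, 0, 0], "gripper": 3.5},
    {"offset": [1, -7, -14.2], "rot": [0, 0, 2], "gripper": 3.5},
    {"offset": [2, -11.5, -14.2], "rot": [0, 0, 4], "gripper": 3.5},
    {"offset": [4, -16, -14.2], "rot": [0, 0, 6], "gripper": 3.5},
    {"offset": [6, -20.5, -14.2], "rot": [0, 0, 8], "gripper": 3.5},
    {"offset": [8.5, -24.5, -14.2], "rot": [0, 0, 10], "gripper": 3.5},
    {"offset": [11, -28.5, -14.2], "rot": [0, 0, 12], "gripper": 3.5},
    {"offset": [13.8, -32, -14.2], "rot": [0, 0, 14.1], "gripper": 3.5},
    {"offset": [16.1, -35, -14.2], "rot": [0, 0, 14.1], "gripper": 3.5},
    {"offset": [16.6, -36.1, -14.2], "rot": [0, 0, 14.1], "gripper": 3.5},
  ],
)

```text
time_s: 12.0
eef_pos: [563.8, 33.5, 218.9]
ee_rot: [-0.0, 1.0, -0.029, 0.0]
force: [0.0, -1.1, -1.7]
grip_width: 0.519
grip_force: 41.6
```

Emit:
step_arm(
  plan=[
    {"offset": [0, 0, 0], "rot": [0, 0, 0], "gripper": 3.5},
    {"offset": [0, 0, 0], "rot": [0, 0, 0], "gripper": 3.5},
  ],
)

```text
time_s: 12.2
eef_pos: [562.7, 29.7, 218.8]
ee_rot: [0.0, 1.0, -0.031, -0.0]
force: [0.8, 0.1, -0.7]
grip_width: 0.522
grip_force: 41.6
```

```bash
python3 - <<'E'
from h import *
from go import to
to((563,30,114,-3.5))
c=cam('scene'); P=cloud(c)
m=(P[...,2]>132)&(P[...,2]<165)&(abs(P[...,0]-567)<75)&(abs(P[...,1]-29)<60)&(c['color'].max(-1)<80)
q=P[m]; print(m.sum(),np.percentile(q,[2,50,98],axis=0).round(1))
cv2.imwrite('pics/c5.png',cv2.resize(cv2.cvtColor(c['color'][110:260,200:350],cv2.COLOR_RGB2BGR),(500,500),interpolation=3))
E
```

```text
t 12.2 at [562.7  29.7 218.8] F [ 0.8  0.1 -0.7] w 0.522 gf 41.631492376327515
(563, 30, 114, -3.5) off [ 0.04 -0.03 10.48] rot [ 0.  0. -0.]
232 [[507.7  -1.9 142.9]
 [560.3  15.7 154.6]
 [589.9  56.1 163.4]]
```

View pics/c5.png

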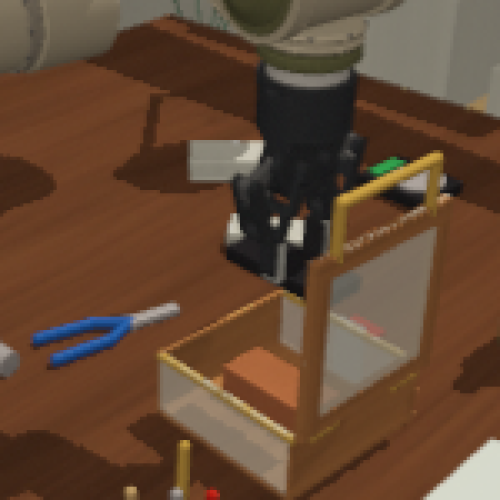

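The view shows the black board held level at crop (270,265), directly above the terracotta board at (265,385). Lowering it onto the stack.

Emit:
step_arm(
  plan=[
    {"offset": [0, 0, 3], "rot": [0, 0, 0], "gripper": 3.5},
    {"offset": [0, 0, 6], "rot": [0, 0, 0], "gripper": 3.5},
    {"offset": [0, 0, 8], "rot": [0, 0, 0], "gripper": 3.5},
    {"offset": [0, 0, 9.4], "rot": [0, 0, 0], "gripper": 3.5},
    {"offset": [0, 0, 10.1], "rot": [0, 0, 0], "gripper": 3.5},
    {"offset": [0, 0, 10.4], "rot": [0, 0, 0], "gripper": 3.5},
    {"offset": [0, 0, 10.5], "rot": [0, 0, 0], "gripper": 3.5},
    {"offset": [0, 0, 10.5], "rot": [0, 0, 0], "gripper": 3.5},
  ],
)

```text
time_s: 13.05
eef_pos: [563.3, 30.4, 114.6]
ee_rot: [0.0, 1.0, -0.031, 0.001]
force: [-0.6, -0.5, -0.7]
grip_width: 0.522
grip_force: 41.6
```

Emit:
step_arm(
  plan=[
    {"offset": [0, 0, 0.07], "rot": [0, 0, 0], "gripper": 3.5},
    {"offset": [0, 0, 0.12], "rot": [0, 0, 0], "gripper": 3.5},
    {"offset": [0, 0, 0.12], "rot": [0, 0, 0], "gripper": 3.5},
  ],
)

```text
time_s: 13.35
eef_pos: [563.1, 30.6, 112.8]
ee_rot: [-0.0, 1.0, -0.031, 0.0]
force: [0.5, -0.4, -0.5]
grip_width: 0.521
grip_force: 41.6
```

Emit:
step_arm(
  plan=[
    {"offset": [0, 0, 0.05], "rot": [0, 0, 0], "gripper": 3.5},
    {"offset": [0, 0, 0.1], "rot": [0, 0, 0], "gripper": 3.5},
    {"offset": [0, 0, 0.12], "rot": [0, 0, 0], "gripper": 3.5},
    {"offset": [0, 0, 0.12], "rot": [0, 0, 0], "gripper": 3.5},
  ],
)

```text
time_s: 13.75
eef_pos: [563.1, 30.5, 112.0]
ee_rot: [0.0, 1.0, -0.031, 0.0]
force: [-2.4, 0.4, 5.3]
grip_width: 0.522
grip_force: 42.2
```

Emit:
step_arm(
  plan=[
    {"offset": [0, 0, 0], "rot": [0, 0, 0], "gripper": 5.5},
    {"offset": [0, 0, 0], "rot": [0, 0, 0], "gripper": 7},
    {"offset": [0, 0, 0], "rot": [0, 0, 0], "gripper": 7},
    {"offset": [0, 0, -2], "rot": [0, 0, 0], "gripper": 7},
    {"offset": [0, 0, -6], "rot": [0, 0, 0], "gripper": 7},
    {"offset": [-1, 0, -10], "rot": [0, 0, 0], "gripper": 7},
    {"offset": [-4, 3, -15], "rot": [0, 0, 0], "gripper": 5},
    {"offset": [-8, 6, -20], "rot": [0, 0, 0], "gripper": 4},
    {"offset": [-10, 10, -24], "rot": [0, 0, 0], "gripper": 4},
    {"offset": [-10, 14, -25], "rot": [0, 0, 0], "gripper": 4},
    {"offset": [-10, 18, -25], "rot": [0, 0, 0], "gripper": 4},
    {"offset": [-10, 18, -25], "rot": [0, 0, 0], "gripper": 4},
  ],
)

```text
time_s: 14.95
eef_pos: [451.4, -146.1, 363.0]
ee_rot: [0.001, 0.999, -0.032, 0.001]
force: [0.2, 1.3, 0.1]
grip_width: 0.469
grip_force: 0.0
```

```bash
python3 m3.py c6.png; python3 - <<'E'
from h import *
from go import to
to((651,24,365,-94),(651,24,365,86))
L=[cam('top') for _ in range(4)]; T=L[0]; T['depth']=np.median([x['depth'] for x in L],0); P=cloud(T)
h=cv2.cvtColor(T['color'],cv2.COLOR_RGB2HSV)
m=(P[...,2]>245)&(abs(P[...,0]-650)<40)&(abs(P[...,1]-24)<80)&(h[...,0]>15)&(h[...,0]<30)&(h[...,1]>110)
q=P[m]; print('bar',m.sum(),q.mean(0),q[:,2].max(),np.percentile(q[:,1],[1,99]),np.polyfit(q[:,1],q[:,0],1)); print(sense()['joints'])
E
```

```text
t 14.95 at [ 451.4 -146.1  363. ] F [0.2 1.3 0.1] w 0.469 gf 0.0
(465.5, -354.7, 76, 10.6) off [ 2.68 20.66 28.75] rot [  0.1  -0.1 -14.3]
ptr [575.33295949 130.81421593  49.48267218] [576.02020714 129.367247    49.53613664] 1.8725242814731602 32 all [576.26207481 129.36855953  48.65682098]
board z [559.24088921  32.17928687  48.34708551] 48.389456957023825
((559.88671875, 31.368953704833984), (47.95073318481445, 111.48693084716797), 86.45531463623047)
floor 6.315179936563393 510
side -1 66 [-2.54474542e-02 -4.93803582e+01]
side 1 84 [-2.43641349e-02  1.04442716e+02]
front 33 [-2.12087259e-03  4.93112659e+02]
t 15.35 at [ 452.4 -142.1  361.2] F [-0.2  0.1 -0.6] w 0.467 gf 0.0
(651, 24, 365, -94) off [ 18.83 -17.76  -0.38] rot [ 0.   0.  90.6]
(651, 24, 365, 86) off [ 18.83 -17.76  -0.38] rot [ -0.    0.  -89.4]
bar 102 [650.43463244  20.94267689 267.67868896] 273.3766796705413 [-36.24150815  77.26160553] [7.99815149e-02 6.48759605e+02]
[-5.53199015e-01  1.61841651e-01  1.53932589e+00  2.05264519e-05
  1.44059876e+00  1.07825097e+00]
```

View pics/c6.png

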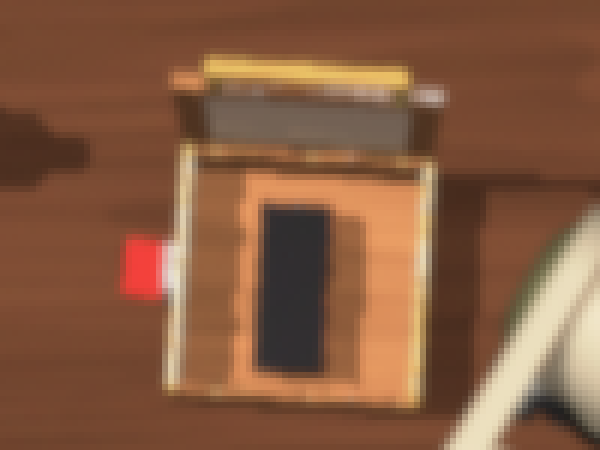

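The view shows the black board squarely on the terracotta at crop (293,290). The stack top is at z=48.3 and the mark at 49.5, so they match to about 1 mm. Now the lid: the bar is at (650,20.5), z≈264.

Emit:
step_arm(
  plan=[
    {"offset": [1, -1, -1], "rot": [0, 0, -8], "gripper": 4},
    {"offset": [3, -3, -2], "rot": [0, 0, -16], "gripper": 4},
    {"offset": [5, -5, -2], "rot": [0, 0, -24], "gripper": 4},
    {"offset": [7, -7, -2], "rot": [0, 0, -32], "gripper": 4},
    {"offset": [9, -9, -2], "rot": [0, 0, -40], "gripper": 4},
    {"offset": [11, -11, -2], "rot": [0, 0, -48], "gripper": 4},
    {"offset": [13, -13, -2], "rot": [0, 0, -56], "gripper": 4},
    {"offset": [15, -15, -2], "rot": [0, 0, -64], "gripper": 4},
    {"offset": [17, -16.5, -2], "rot": [0, 0, -72], "gripper": 4},
    {"offset": [18.8, -17.4, -2], "rot": [0, 0, -80], "gripper": 4},
    {"offset": [18.8, -17.4, -2], "rot": [0, 0, -88], "gripper": 4},
    {"offset": [18.8, -17.4, -2], "rot": [0, 0, -89], "gripper": 4},
  ],
)

```text
time_s: 16.75
eef_pos: [650.8, 19.6, 380.8]
ee_rot: [-0.0, 0.734, 0.68, -0.0]
force: [-0.4, -0.4, -0.8]
grip_width: 0.469
grip_force: 0.0
```

Emit:
step_arm(
  plan=[
    {"offset": [0, 0, 0], "rot": [0, 0, 0], "gripper": 4},
    {"offset": [0, 0, 0], "rot": [0, 0, 0], "gripper": 4},
  ],
)

```text
time_s: 16.95
eef_pos: [650.3, 19.0, 381.8]
ee_rot: [0.0, 0.735, 0.678, 0.0]
force: [0.2, 0.3, 0.6]
grip_width: 0.47
grip_force: 0.0
```

```bash
python3 go.py 650.4,21,319,85.6
```

```text
t 16.95 at [650.3  19.  381.8] F [0.2 0.3 0.6] w 0.47 gf 0.0
(650.4, 21.0, 319.0, 85.6) off [ 0.2  -0.01  6.28] rot [ 0.  -0.  -0.3]
```

Emit:
step_arm(
  plan=[
    {"offset": [0.2, 0, 2], "rot": [0, 0, 0], "gripper": 4},
    {"offset": [0.2, 0, 4], "rot": [0, 0, 0], "gripper": 4},
    {"offset": [0.2, 0, 5.5], "rot": [0, 0, 0], "gripper": 4},
    {"offset": [0.2, 0, 6.3], "rot": [0, 0, 0], "gripper": 4},
    {"offset": [0.2, 0, 6.3], "rot": [0, 0, 0], "gripper": 3},
    {"offset": [0.2, 0, 6.3], "rot": [0, 0, 0], "gripper": 2},
    {"offset": [0.2, 0, 6.3], "rot": [0, 0, 0], "gripper": 1},
    {"offset": [0.2, 0, 6.3], "rot": [0, 0, 0], "gripper": 0.5},
    {"offset": [0.2, 0, 6.3], "rot": [0, 0, 0], "gripper": 0.5},
    {"offset": [0.2, 0, 6.3], "rot": [0, 0, 0], "gripper": 0.5},
  ],
  squeeze=25,
)

```text
time_s: 17.95
eef_pos: [650.9, 21.1, 319.6]
ee_rot: [0.001, 0.734, 0.679, 0.001]
force: [0.7, -0.9, 6.0]
grip_width: 0.103
grip_force: 24.6
```

```bash
python3 - <<'E'
from h import *
from go import to
to()
s=sense(); p=np.array(s['eef_pos']); hx,hy=648,22.6; a=np.radians(-4.4)
f=lambda t:(-200*np.cos(t)+4*np.sin(t),200*np.sin(t)+4*np.cos(t))
q=np.array(s['ee_rot']); Rm=R.from_quat(q[[1,2,3,0]])
x0,z0=f(1.5708)
for d in range(90,-1,-5):
    x,z=f(np.radians(d)); w=np.array([(x-x0)*np.cos(a),(x-x0)*np.sin(a),z-z0])
    print(d,(Rm.inv().apply(w)/10).round(2))
E
```

```text
t 17.95 at [650.9  21.1 319.6] F [ 0.7 -0.9  6. ] w 0.103 gf 24.62041139602661
90 [-0. -0. -0.]
85 [-0.   -1.74  0.04]
80 [-0.01 -3.48  0.23]
75 [-0.01 -5.19  0.57]
70 [-0.01 -6.87  1.05]
65 [-0.02 -8.49  1.69]
60 [ -0.02 -10.06   2.46]
55 [ -0.02 -11.55   3.36]
50 [ -0.03 -12.96   4.39]
45 [ -0.03 -14.27   5.54]
40 [ -0.03 -15.48   6.8 ]
35 [ -0.03 -16.57   8.16]
30 [ -0.04 -17.54   9.62]
25 [ -0.04 -18.38  11.14]
20 [ -0.04 -19.08  12.74]
15 [ -0.04 -19.65  14.39]
10 [ -0.04 -20.06  16.09]
5 [ -0.04 -20.33  17.81]
0 [ -0.04 -20.44  19.56]
```

Emit:
step_arm(
  plan=[
    {"offset": [0, -0.8, 0], "rot": [0, 0, 0], "gripper": 0.5},
    {"offset": [0, -1.74, 0.04], "rot": [0, 0, 0], "gripper": 0.5},
    {"offset": [0, -2.6, 0.12], "rot": [0, 0, 0], "gripper": 0.5},
    {"offset": [0, -3.48, 0.23], "rot": [0, 0, 0], "gripper": 0.5},
    {"offset": [0, -4.34, 0.38], "rot": [0, 0, 0], "gripper": 0.5},
    {"offset": [0, -5.19, 0.57], "rot": [0, 0, 0], "gripper": 0.5},
    {"offset": [0, -6.03, 0.8], "rot": [0, 0, 0], "gripper": 0.5},
    {"offset": [0, -6.87, 1.05], "rot": [0, 0, 0], "gripper": 0.5},
    {"offset": [0, -7.69, 1.36], "rot": [0, 0, 0], "gripper": 0.5},
    {"offset": [0, -8.49, 1.69], "rot": [0, 0, 0], "gripper": 0.5},
  ],
)

```text
time_s: 18.95
eef_pos: [565.9, 27.7, 302.0]
ee_rot: [0.001, 0.734, 0.679, 0.0]
force: [2.3, -0.4, 0.7]
grip_width: 0.105
grip_force: 25.1
```

Emit:
step_arm(
  plan=[
    {"offset": [0, -0.79, 0.37], "rot": [0, 0, 0], "gripper": 0.5},
    {"offset": [0, -1.57, 0.77], "rot": [0, 0, 0], "gripper": 0.5},
    {"offset": [0, -2.33, 1.21], "rot": [0, 0, 0], "gripper": 0.5},
    {"offset": [0, -3.06, 1.67], "rot": [0, 0, 0], "gripper": 0.5},
    {"offset": [0, -3.78, 2.17], "rot": [0, 0, 0], "gripper": 0.5},
    {"offset": [0, -4.47, 2.7], "rot": [0, 0, 0], "gripper": 0.5},
    {"offset": [0, -5.14, 3.26], "rot": [0, 0, 0], "gripper": 0.5},
    {"offset": [0, -5.78, 3.85], "rot": [0, 0, 0], "gripper": 0.5},
    {"offset": [0, -6.4, 4.47], "rot": [0, 0, 0], "gripper": 0.5},
    {"offset": [0, -6.99, 5.11], "rot": [0, 0, 0], "gripper": 0.5},
  ],
)

```text
time_s: 19.95
eef_pos: [495.8, 33.3, 250.0]
ee_rot: [-0.0, 0.734, 0.679, -0.0]
force: [2.3, -1.2, -0.9]
grip_width: 0.104
grip_force: 24.8
```

Emit:
step_arm(
  plan=[
    {"offset": [0, -0.56, 0.67], "rot": [0, 0, 0], "gripper": 0.5},
    {"offset": [0, -1.09, 1.36], "rot": [0, 0, 0], "gripper": 0.5},
    {"offset": [0, -1.59, 2.08], "rot": [0, 0, 0], "gripper": 0.5},
    {"offset": [0, -2.06, 2.82], "rot": [0, 0, 0], "gripper": 0.5},
    {"offset": [0, -2.5, 3.57], "rot": [0, 0, 0], "gripper": 0.5},
    {"offset": [0, -2.9, 4.34], "rot": [0, 0, 0], "gripper": 0.5},
    {"offset": [0, -3.27, 5.13], "rot": [0, 0, 0], "gripper": 0.5},
    {"offset": [0, -3.6, 5.94], "rot": [0, 0, 0], "gripper": 0.5},
    {"offset": [0, -3.9, 6.76], "rot": [0, 0, 0], "gripper": 0.5},
    {"offset": [0, -4.17, 7.59], "rot": [0, 0, 0], "gripper": 0.5},
  ],
)

```text
time_s: 20.95
eef_pos: [454.7, 36.6, 174.0]
ee_rot: [0.0, 0.734, 0.679, 0.0]
force: [4.2, -0.9, -0.5]
grip_width: 0.102
grip_force: 24.4
```

Emit:
step_arm(
  plan=[
    {"offset": [0, -0.14, 0.6], "rot": [0, 0, 0], "gripper": 0.5},
    {"offset": [0, -0.28, 1.2], "rot": [0, 0, 0], "gripper": 0.5},
    {"offset": [0, -0.42, 1.75], "rot": [0, 0, 0], "gripper": 0.5},
    {"offset": [0, -0.5, 2.25], "rot": [0, 0, 0], "gripper": 0.5},
    {"offset": [0, -0.58, 2.75], "rot": [0, 0, 0], "gripper": 0.5},
    {"offset": [0, -0.66, 3.25], "rot": [0, 0, 0], "gripper": 0.5},
    {"offset": [0, -0.7, 3.7], "rot": [0, 0, 0], "gripper": 0.5},
    {"offset": [0, -0.74, 4.1], "rot": [0, 0, 0], "gripper": 0.5},
    {"offset": [0, -0.76, 4.4], "rot": [0, 0, 0], "gripper": 0.5},
    {"offset": [0, -0.77, 4.7], "rot": [0, 0, 0], "gripper": 0.5},
    {"offset": [0, -0.78, 4.9], "rot": [0, 0, 0], "gripper": 0.5},
    {"offset": [0, -0.78, 4.9], "rot": [0, 0, 0], "gripper": 0.5},
  ],
)

```text
time_s: 22.15
eef_pos: [447.5, 37.1, 125.8]
ee_rot: [0.0, 0.734, 0.679, 0.0]
force: [6.0, -0.5, 1.8]
grip_width: 0.103
grip_force: 24.7
```

Emit:
step_arm(
  plan=[
    {"offset": [0, 0, 0.08], "rot": [0, 0, 0], "gripper": 0.5},
    {"offset": [0, 0, 0.16], "rot": [0, 0, 0], "gripper": 0.5},
    {"offset": [0, 0, 0.22], "rot": [0, 0, 0], "gripper": 0.5},
    {"offset": [0, 0, 0.28], "rot": [0, 0, 0], "gripper": 0.5},
    {"offset": [0, 0, 0.28], "rot": [0, 0, 0], "gripper": 0.5},
  ],
)

```text
time_s: 22.65
eef_pos: [447.5, 37.2, 125.1]
ee_rot: [0.001, 0.734, 0.679, 0.001]
force: [-6.9, 0.3, 33.7]
grip_width: 0.104
grip_force: 27.6
```

There's a firm stop at the shut height (34 N). Easing the push, then letting go.

Emit:
step_arm(
  plan=[
    {"offset": [0, 0, -0.15], "rot": [0, 0, 0], "gripper": 0.5},
    {"offset": [0, 0, -0.15], "rot": [0, 0, 0], "gripper": 1.5},
    {"offset": [0, 0, -0.15], "rot": [0, 0, 0], "gripper": 2.5},
    {"offset": [0, 0, -0.15], "rot": [0, 0, 0], "gripper": 2.8},
    {"offset": [0, 0, -0.15], "rot": [0, 0, 0], "gripper": 2.8},
    {"offset": [0, 0, -2], "rot": [0, 0, 0], "gripper": 2.8},
    {"offset": [0, 0, -5], "rot": [0, 0, 0], "gripper": 2.8},
    {"offset": [0, 0, -10], "rot": [0, 0, 0], "gripper": 2.8},
    {"offset": [5, 0, -15], "rot": [0, 0, 0], "gripper": 2.8},
    {"offset": [-5, 0, -18], "rot": [0, 0, 0], "gripper": 2.8},
    {"offset": [-10, 0, -18], "rot": [0, 0, 0], "gripper": 2.8},
    {"offset": [-15, 0, -18], "rot": [0, 0, 0], "gripper": 2.8},
  ],
)

```text
time_s: 23.85
eef_pos: [438.4, -70.4, 299.3]
ee_rot: [0.001, 0.733, 0.68, 0.0]
force: [0.4, 0.4, -0.6]
grip_width: 0.331
grip_force: 0.0
```

```bash
python3 - <<'E'
from h import *
from go import to
to()
c=cam('scene'); P=cloud(c); t=cam('top'); Q=cloud(t)
h=cv2.cvtColor(t['color'],cv2.COLOR_RGB2HSV)
for nm,x0,x1 in(('bar',440,456),('front edge',486,510),('hinge edge',625,650)):
    m=(P[...,0]>x0)&(P[...,0]<x1)&(abs(P[...,1]-30)<(45 if nm=='bar' else 75))&(P[...,2]>45)&(P[...,2]<110); print(nm,m.sum(),np.percentile(P[m][:,2],[10,50,90]).round(1))
red=((h[...,0]<6)|(h[...,0]>174))&(h[...,1]>170)&(h[...,2]>140); red[:150]=0;red[180:]=0;red[:,:210]=0;red[:,240:]=0
print('ptr',np.median(Q[red],0))
a=cv2.resize(cv2.cvtColor(c['color'][100:280,190:390],cv2.COLOR_RGB2BGR),(400,360),interpolation=3); b=cv2.resize(cv2.cvtColor(t['color'][100:280,170:370],cv2.COLOR_RGB2BGR),(400,360),interpolation=3)
cv2.imwrite('pics/c7.png',np.hstack([a,b]))
E
```

```text
t 23.85 at [438.4 -70.4 299.3] F [ 0.4  0.4 -0.6] w 0.331 gf 0.0
bar 74 [67.3 72.3 74.2]
front edge 217 [71.5 72.9 74.3]
hinge edge 437 [52.  71.8 73.8]
ptr [576.03113588 129.52623197  49.20843194]
```

View pics/c7.png

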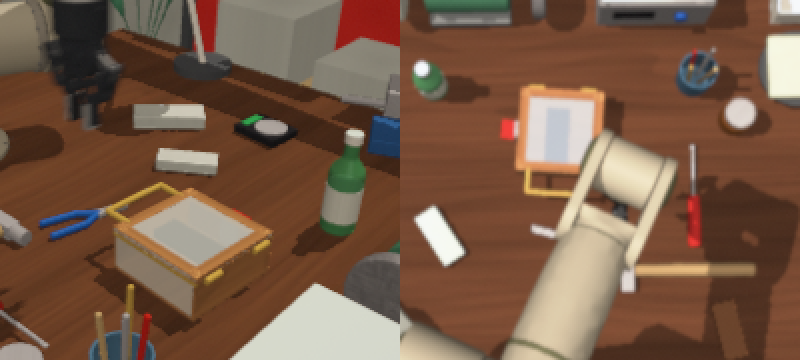

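The lid is flat and shut at crop (195,232) with the stack visible through it. The pointer hasn't moved and nothing else is disturbed. Handing in.

Emit:
step_arm(
  plan=[
    {"offset": [0, 0, 0], "rot": [0, 0, 0], "gripper": 2.8},
    {"offset": [0, 0, 0], "rot": [0, 0, 0], "gripper": 2.8},
    {"offset": [0, 0, 0], "rot": [0, 0, 0], "gripper": 2.8},
  ],
)

```text
time_s: 24.25
eef_pos: [438.5, -68.7, 297.9]
ee_rot: [-0.0, 0.734, 0.679, -0.0]
force: [-0.4, 0.3, 0.1]
grip_width: 0.329
grip_force: 0.0
```

```bash
python3 -c "
from rig import *
print(finish_job())"
```

```text
the job is handed in; nothing more can be done
None
```

I stacked the terracotta and black boards (28 + 14 = 42 mm, about 1 mm under the pointer by depth camera) in the middle of the case, lowered the lid shut by its bar, left the white board outside, and handed the job in at 24 s; no verdict came back.

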